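Open the child-resistant solvent bottle on the repair bench

ROBOT

A 7-joint arm with a two-finger parallel gripper is mounted at the origin on the work surface. World frame = base frame: x ahead of the robot, y to its left, z up, the work surface at z = 0. Lengths are in m, angles in rad, forces in N, time in s.
With the tool pointing down it reaches from about 0.425 to 0.925 m from the base axis. Payload 6.8 kg.
Tool frame: the origin (TCP) lies at the very end of the fingers, on their centre line; the grasp point (between the pads) lies bot.tcp_to_grasp behind it (bot.tcp_to_grasp is the distance from the TCP to the grasp point, in m); z points along the fingers, y is the line along which they close (so a half turn about z gives the same grasp; the last joint's range is limited). The gripper opens to 85 mm and grips with 20 to 120 N. Pads are 22 mm wide; open, the fingers measure 114 mm over their backs; the gripper's body (76 mm by 85 mm) begins 54 mm behind the grasp point. The pads swing forward as they close: fully open they stand 13 mm farther back than shut.
Start: joints at [-1.384, 0.477, 0.022, 1.555, -0.011, 1.109, -0.083], TCP at [0.196, 0.646, 0.231] pointing down, gripper open.
Joint ranges: [-2.96, 2.96], [-0.34, 2.1], [-1.41, 1.46], [0.24, 2.44], [-1.37, 4.51], [0.17, 1.92], [-2.96, 2.96]. Speed limits (rad/s): [2.39, 2.39, 3.14, 3.14, 3.14, 3.14, 3.14].

INTERFACE

Orientations are given as a unit quaternion [w, x, y, z].
In Python, from station import bot gives the robot as it stands.
- The arm moves only by the tool servo_tool, never from a script. Its argument "motion" is a list that holds one entry, the list of rows, each a list of 7 numbers: the shift along the tool's x, y, z in m, then the turn, a rotation vector about the tool's x, y, z in units of 5 degrees (1.0 is 5 degrees), then the opening, from 0 (shut) to 1 (fully open). A call has 1 to 20 rows; each row is the pose to reach, as a shift and turn from the pose commanded when the call began, along the tool's axes at that moment; what a row does not reach only later rows make up. A row lasts 1/12 s, in which the tool goes at most 41.7 mm and 7.16 degrees, less where a joint would pass 70% of its speed; a pose out of reach is approached as far as the arm can. A call with a gripper value outside its range is refused whole. The fingers move at their own pace and stop on an object; "grip_force" is the grip in N (left out, the last holds). Time passes only in rows, so rows that repeat a pose let the fingers close. It gives the time, the measured TCP pose, the force, the opening and the grip force at its end, in the units of the state.
- bot.get_obs(): the state, without advancing time (a new reading comes with each control period).
- bot.read_camera(name): name is "scene" or "top"; returns a dict with "img" (384x512x3 uint8, red, green, blue), "K" (3x3 intrinsics, pixels), "pose" (4x4, takes a point from camera to world coordinates). Camera axes: x right, y down, z forward; pixel columns grow to the right and rows downward; lengths in m; the calibration is good to about 2 mm. A picture is of the moment at which its call begins. There is no depth.
- bot.hand_in(): hands the job in; it is judged then, once.
The state is a dict: "t": time; "q": joint angles; "joint_vel": joint speeds; "joint_torque": joint torques, N m; "eef_pos": TCP position; "tool_rot": TCP orientation; "contact_force": force on the tool from outside, world axes, zero at the start; "torque": the same for the moment, N m; "gripper_width": opening from 0.0 (shut) to 1.0 (fully open); "grasp_force": force on a finger pad.
Only numpy, scipy, OpenCV 4.12 (cv2) and the standard library are available. Lean on these libraries where they do the work, as an engineer would, in place of code of your own. Each camera call takes 0.05 s, during which the arm holds its last target. There are 200 camera calls.

TASK

Open the taller of the two white solvent bottles on the blue bench mat. Its black cap is child-resistant: press it down and, keeping it pressed, turn it counter-clockwise (seen from above) until the small grey tab on the collar below the cap has swung round from the shut rib to the open rib; turning without pressing only ratchets. Then let go, and leave the short bottle shut.

Things in the scene. Friction and masses are not known exactly. Their poses are not given: they have to be found in the camera images.
- tall_top (a point): centre of the top of the TALL bottle's cap, 178 mm above the table. White bottle, 66 mm wide, fixed upright in a steel holder, 98 mm wide. Black ribbed round cap, 41 mm wide, 32 mm tall, 10 mm clear of the collar below. x, y turn with the cap. It sinks 8 mm against a spring (2.5 N, rising to 12 N at its stop) and springs back. Not pressed, it spins idly either way.
- tall_collar (a joint): turn (rad) of the grey collar under the tall cap: 0 to 0.1 at the start (shut), grows counter-clockwise from above, hard stop 1.2 (open), stays where left. Only the cap, pressed 4 to 8 mm, turns it: inner teeth catch within 10 degrees, about 0.1 N m. Its tab juts 15 mm beyond the cap, seen from above, between a shut and an open white rib on the bottle's shoulder.
- short_top (a point): centre of the top of the SHORT bottle's cap, 124 mm above the table: same bottle, holder, 41 mm black cap and mechanism, but 54 mm lower. To be left shut. The two bottles stand at least 150 mm apart, one to the left and one to the right, in either order.
- short_collar (a joint): turn (rad) of the grey collar under the short bottle's cap: 0 to 0.1 is shut, 1.2 open, as on the tall one. To be left shut.
There are look-alikes about, which are no part of the job. What is shaped like the part that bears tall_top but pink or purple is not meant.

How it is judged:
By the outcome, as a careful person would: the job done as asked, in the order asked, and still so for the second after the job is handed in, with the robot touching nothing.
It also fails if it takes over 32 s, if anything falls off the work surface, if the arm or the gripper's body presses on something with over 40 N, if the wrist force passes 120 N, or if a joint passes its speed limit or range.

## Working session

There is one attempt and no reset: what is moved stays moved. The work goes in short steps, Python scripts to look and compute and a tool call to move; the robot and the scene stay as the last step left them, time stands still between calls to the robot, and variables do not carry over. Pictures are saved under pics/ and viewed, at most 10 in all, crops included, and the job is handed in when it is done.

Besides the shell and the picture viewer there is one more tool, called after "Emit:" as name(argument=value, ...), one argument or row to a line, values as JSON. servo_tool: Moves the arm, as the interface text tells. Its arguments: {"type":"object","properties":{"motion":{"type":"array"},"grip_force":{"type":"number"}},"required":["motion"]}

```bash
mkdir -p pics; python3 - <<'E'
from station import bot
import cv2,numpy as np
np.set_printoptions(precision=4,suppress=True)
o=bot.get_obs();print(o['t'],o['eef_pos'],o['tool_rot'],o['gripper_width'],bot.tcp_to_grasp)
for n in("scene","top"):
    c=bot.read_camera(n);cv2.imwrite(f"pics/{n}0.png",c['img'][...,::-1]);np.savez(f"{n}.npz",**c);print(n,c['K'],c['pose'])
a=cv2.imread("pics/scene0.png");b=cv2.imread("pics/top0.png")
E
```

```text
0.0 [0.1959 0.6453 0.2303] [-0.0001  0.1468  0.9892 -0.0009] 1.0033328921698819 0.0187
scene [[378.0439   0.     256.1716]
 [  0.     378.0439 189.4384]
 [  0.       0.       1.    ]] [[ 0.1153  0.613  -0.7816  1.0967]
 [ 0.9933 -0.0693  0.0922 -0.0825]
 [ 0.0024 -0.7871 -0.6169  0.5854]
 [ 0.      0.      0.      1.    ]]
top [[383.9883   0.     251.4928]
 [  0.     383.9883 201.0097]
 [  0.       0.       1.    ]] [[-0.0031 -0.9826  0.1857  0.3658]
 [-0.9995  0.0086  0.029  -0.0163]
 [-0.0301 -0.1855 -0.9822  0.9403]
 [ 0.      0.      0.      1.    ]]
```

View pics/scene0.png

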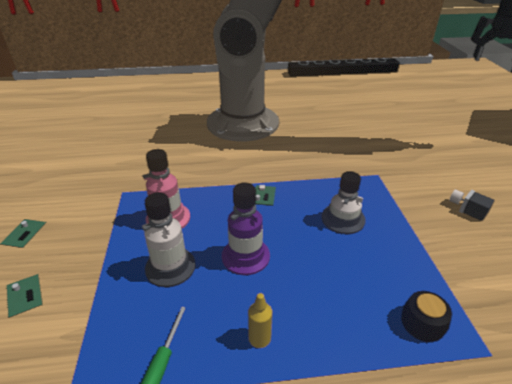

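View pics/top0.png

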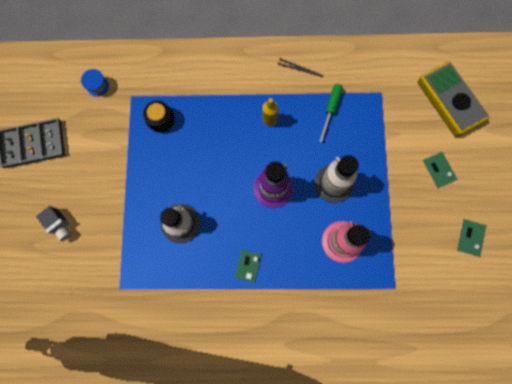

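Candidates for the target cap:
- Tall white bottle: scene (158,205), top (347,165). Chosen by its white body and height.
- Short white bottle: scene (349,183), top (172,218).
- Pink bottle: scene (157,160), top (358,236).
- Purple bottle: scene (244,195), top (276,172).

Next I fit the cap cylinder's silhouette in both views.

```bash
cat > h.py <<'E'
import numpy as np,cv2
from scipy.optimize import minimize
def load(n): return dict(np.load(n))
def proj(c,P):
    T=c['pose'];p=(np.atleast_2d(P)-T[:3,3])@T[:3,:3];p=p@c['K'].T;return p[:,:2]/p[:,2:]
def ray(c,uv,z):
    d=c['pose'][:3,:3]@np.linalg.inv(c['K'])@np.array([*uv,1.]);o=c['pose'][:3,3];return o+d*(z-o[2])/d[2]
def cyl(x,y,z,r=.0205,h=.032):
    a=np.linspace(0,2*np.pi,60);return np.concatenate([np.c_[x+r*np.cos(a),y+r*np.sin(a),0*a+k] for k in(z,z-h)])
def fit(c,xy,z):
    g=c['img'].max(2).astype(float);S=8
    def cost(p):
        P=proj(c,cyl(p[0],p[1],z));u=P.mean(0).astype(int)-25
        H=cv2.convexHull((((P-u)*S+S/2)).astype(np.float32)).astype(np.int32)
        m=np.zeros((50*S,50*S),np.uint8);cv2.fillConvexPoly(m,H,1)
        m=cv2.resize(m.astype(np.float32),(50,50),interpolation=cv2.INTER_AREA)
        pt=g[u[1]:u[1]+50,u[0]:u[0]+50];w=np.clip((75-pt)/40,-1,1)
        return -(m*w).sum()
    return minimize(cost,xy,method='Nelder-Mead',options=dict(initial_simplex=np.array(xy)+np.array([[0,0],[.008,0],[0,.008]]),xatol=1e-4))
E
python3 - <<'E'
from h import *
s,t=load('scene.npz'),load('top.npz')
for nm,us,ut,z in(('tall',(158,200),(347,163),.178),('short',(349,180),(171,216),.124)):
    for n,c,u in(('scene',s,us),('top',t,ut)):
        x=ray(c,u,z)[:2];f=fit(c,x,z);print(nm,n,x.round(4),f.x.round(4),round(f.fun,1))
a=cv2.resize(s['img'][185:290,115:220],(400,400),interpolation=2)
b=cv2.resize(t['img'][140:210,305:375],(400,400),interpolation=2)
cv2.imwrite('pics/crop1.png',np.hstack([a,b])[...,::-1])
E
```

```text
tall scene [ 0.5905 -0.1893] [ 0.5875 -0.1934] -496.5
tall top [ 0.5873 -0.1893] [ 0.5828 -0.1917] -318.4
short scene [0.5022 0.1788] [0.492  0.1852] -280.4
short top [0.4887 0.182 ] [0.4875 0.1837] -280.8
```

View pics/crop1.png

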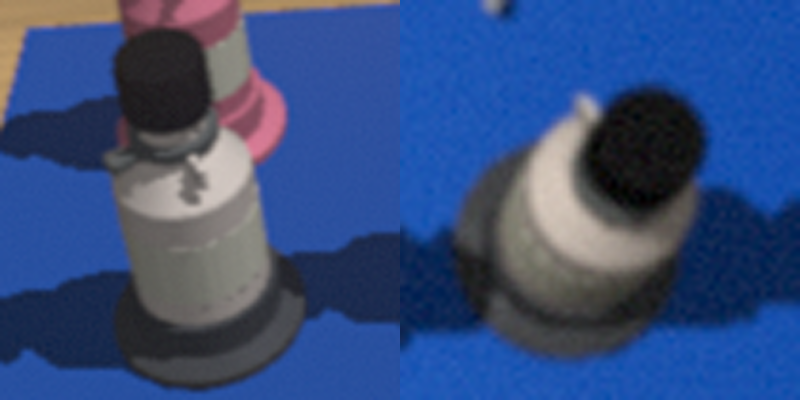

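The crop confirms a white body, black cap and grey tab, with the tab on the -y side. The cap centre is about (0.585, -0.192). The two views differ by about 5 mm in x, so I'll refine it at hover. First I go to a waypoint, tracking the yaw.

Emit:
servo_tool(
  motion=[
    [[-0.343,-0.257,-0.01,0,0,9,1],[-0.343,-0.257,-0.01,0,0,9,1],[-0.343,-0.257,-0.01,0,0,9,1],[-0.343,-0.257,-0.01,0,0,9,1],[-0.343,-0.257,-0.01,0,0,9,1],[-0.343,-0.257,-0.01,0,0,9,1],[-0.343,-0.257,-0.01,0,0,9,1],[-0.343,-0.257,-0.01,0,0,9,1],[-0.343,-0.257,-0.01,0,0,9,1],[-0.343,-0.257,-0.01,0,0,9,1],[-0.343,-0.257,-0.01,0,0,9,1],[-0.343,-0.257,-0.01,0,0,9,1]],
  ],
)

```text
t: 1.1
eef_pos: [0.4522, 0.2957, 0.2414]
tool_rot: [0.001, 0.518, 0.856, -0.0]
contact_force: [0.8, 0.2, -0.1]
gripper_width: 0.999
grasp_force: 0.0
```

```bash
cat >> h.py <<'E'
from scipy.spatial.transform import Rotation as Ro
def state(o,tgt=None):
    w,x,y,z=o['tool_rot'];R=Ro.from_quat([x,y,z,w]).as_matrix();g=o['contact_force']
    print('t',round(o['t'],2),'p',np.round(o['eef_pos'],4),'yaw_y',round(np.degrees(np.arctan2(R[1,1],R[0,1])),1),'tilt',np.round(R[:,2],3),'q',np.round(o['q'],2),'F',np.round(g,1),'M',np.round(o['torque'],2),'w',round(o['gripper_width'],3),'gf',o['grasp_force'])
    if tgt is not None: print('tool shift',np.round(R.T@(np.array(tgt)-o['eef_pos']),4))
E
python3 -c "
from station import bot;from h import *
state(bot.get_obs(),[.585,-.192,.235])"
```

```text
t 1.1 p [0.4522 0.2957 0.2414] yaw_y 27.7 tilt [ 0.001 -0.001 -1.   ] q [-0.97  0.25  0.33  1.89 -0.09  1.02 -0.12] F [ 0.8  0.2 -0.1] M [0.02 0.02 0.01] w 0.999 gf 0.0
tool shift [-0.4936 -0.1088  0.0072]
```

Emit:
servo_tool(
  motion=[
    [[-0.494,-0.109,0.007,0,0,9,1],[-0.494,-0.109,0.007,0,0,9,1],[-0.494,-0.109,0.007,0,0,9,1],[-0.494,-0.109,0.007,0,0,9,1],[-0.494,-0.109,0.007,0,0,9,1],[-0.494,-0.109,0.007,0,0,9,1],[-0.494,-0.109,0.007,0,0,9,1],[-0.494,-0.109,0.007,0,0,9,1],[-0.494,-0.109,0.007,0,0,9,1],[-0.494,-0.109,0.007,0,0,9,1],[-0.494,-0.109,0.007,0,0,9,1],[-0.494,-0.109,0.007,0,0,9,1],[-0.494,-0.109,0.007,0,0,9,1],[-0.494,-0.109,0.007,0,0,9,1],[-0.494,-0.109,0.007,0,0,9,1]],
  ],
)

```text
t: 2.35
eef_pos: [0.5864, -0.1852, 0.2335]
tool_rot: [-0.001, 0.803, 0.596, -0.0]
contact_force: [0.7, 0.6, -0.5]
gripper_width: 0.997
grasp_force: 0.0
```

```bash
python3 -c "
from station import bot;from h import *
o=bot.get_obs();state(o,[.585,-.192,.150])
s=bot.read_camera('scene');t=bot.read_camera('top')
im=[]
for c,n in((s,'s'),(t,'t')):
    np.savez(n+'1.npz',**c)
    u=proj(c,[.585,-.192,.2])[0].astype(int);print(u, proj(c,o['eef_pos']))
    x0=max(u[0]-50,0);y0=max(u[1]-50,0)
    im.append(cv2.resize(c['img'][y0:y0+100,x0:x0+100],(400,400),interpolation=2));print(x0,y0)
cv2.imwrite('pics/hover.png',np.hstack(im)[...,::-1])"
```

```text
t 2.35 p [ 0.5864 -0.1852  0.2335] yaw_y -16.8 tilt [-0.001  0.001 -1.   ] q [-0.27  0.43  0.64  1.74 -0.29  1.07  0.18] F [ 0.7  0.6 -0.5] M [ 0.04  0.01 -0.03] w 0.997 gf 0.0
tool shift [-0.007   0.0008  0.0835]
[154 187] [[155.38786781 171.53340107]]
104 137
[350 160] [[351.07637069 155.21829519]]
300 110
```

View pics/hover.png

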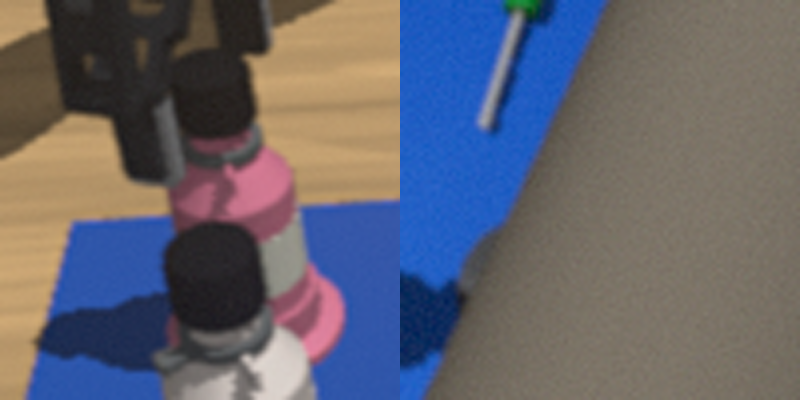

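The scene view shows the fingers straddling above the cap. The fingertips are at about (143,182) and (165,149), and their midpoint matches the projected open TCP to within 1–2 px. The cap top is at about (158,198). Descending.

Emit:
servo_tool(
  motion=[
    [[0,0,0.03,0,0,0,1],[0,0,0.06,0,0,0,1],[0,0,0.086,0,0,0,1],[0,0,0.086,0,0,0,1],[0,0,0.086,0,0,0,1],[0,0,0.086,0,0,0,1]],
  ],
  grip_force=25,
)

```text
t: 2.95
eef_pos: [0.5873, -0.1859, 0.1498]
tool_rot: [0.001, 0.803, 0.596, 0.001]
contact_force: [-0.3, 0.1, 1.3]
gripper_width: 0.996
grasp_force: 0.0
```

```bash
python3 -c "
from station import bot;from h import *
o=bot.get_obs();state(o,[.585,-.192,.149])"
```

```text
t 2.95 p [ 0.5873 -0.1859  0.1498] yaw_y -16.8 tilt [ 0.002 -0.    -1.   ] q [-0.23  0.53  0.59  1.81 -0.36  0.91  0.23] F [-0.3  0.1  1.3] M [-0.02 -0.02  0.02] w 0.996 gf 0.0
tool shift [-0.0065 -0.0004  0.0008]
```

Emit:
servo_tool(
  motion=[
    [[-0.0065,-0.001,0.001,0,0,0,1],[-0.0065,-0.001,0.001,0,0,0,1],[-0.0065,-0.001,0.001,0,0,0,0.2],[-0.0065,-0.001,0.001,0,0,0,0.2],[-0.0065,-0.001,0.001,0,0,0,0.2],[-0.0065,-0.001,0.001,0,0,0,0.2],[-0.0065,-0.001,0.001,0,0,0,0.2],[-0.0065,-0.001,0.001,0,0,0,0.2],[-0.0065,-0.001,0.001,0,0,0,0.2],[-0.0065,-0.001,0.001,0,0,0,0.2]],
  ],
  grip_force=25,
)

```text
t: 3.78
eef_pos: [0.5865, -0.1936, 0.1488]
tool_rot: [0.003, 0.803, 0.596, 0.002]
contact_force: [6.0, -2.4, 1.6]
gripper_width: 0.46
grasp_force: 28.9
```

```bash
python3 -c "
from station import bot;from h import *
o=bot.get_obs();state(o,[.585,-.192,.149])"
```

```text
t 3.78 p [ 0.5865 -0.1936  0.1488] yaw_y -16.9 tilt [ 0.006 -0.002 -1.   ] q [-0.22  0.53  0.59  1.81 -0.36  0.91  0.25] F [ 6.  -2.4  1.6] M [-0.38 -1.13  0.02] w 0.46 gf 28.927722573280334
tool shift [ 0.0011 -0.0019 -0.0002]
```

Gripped. A 6 N force along tool +y says the cap lies slightly that way, which agrees with the scene fit. I'll re-centre and press.

Emit:
servo_tool(
  motion=[
    [[0,0.0015,0,0,0,0,0.2],[0,0.0015,0.003,0,0,0,0.2],[0,0.0015,0.006,0,0,0,0.2],[0,0.0015,0.0075,0,0,0,0.2],[0,0.0015,0.0075,0,0,0,0.2],[0,0.0015,0.0075,0,0,0,0.2]],
  ],
  grip_force=50,
)

```text
t: 4.28
eef_pos: [0.5866, -0.1936, 0.1412]
tool_rot: [0.001, 0.803, 0.596, 0.001]
contact_force: [2.6, 0.6, 8.6]
gripper_width: 0.45
grasp_force: 52.3
```

```bash
python3 -c "
from station import bot;from h import *
o=bot.get_obs();state(o,[.5875,-.1935,.1415])"
```

```text
t 4.28 p [ 0.5866 -0.1936  0.1412] yaw_y -16.9 tilt [ 0.004 -0.001 -1.   ] q [-0.21  0.54  0.59  1.81 -0.37  0.9   0.25] F [2.6 0.6 8.6] M [ 0.01 -0.35  0.08] w 0.45 gf 52.316831946372986
tool shift [ 0.0004  0.0008 -0.0003]
```

Pressed about 5 mm (8.6 N). I'll press 1 mm deeper and start turning counter-clockwise, which is negative about tool z.

Emit:
servo_tool(
  motion=[
    [[0,0.0005,0.001,0,0,0,0.2],[0,0.0005,0.001,0,0,-1,0.2],[0,0.0005,0.001,0,0,-2,0.2],[0,0.0005,0.001,0,0,-3,0.2],[0,0.0005,0.001,0,0,-4,0.2],[0,0.0005,0.001,0,0,-5,0.2],[0,0.0005,0.001,0,0,-6,0.2],[0,0.0005,0.001,0,0,-6,0.2]],
  ],
)

```text
t: 4.95
eef_pos: [0.5861, -0.1936, 0.1408]
tool_rot: [0.001, 0.62, 0.785, 0.001]
contact_force: [-2.3, 1.2, 14.2]
gripper_width: 0.453
grasp_force: 53.0
```

```bash
python3 -c "
from station import bot;from h import *
o=bot.get_obs();state(o,[.5875,-.1935,.1405])"
```

```text
t 4.95 p [ 0.5861 -0.1936  0.1408] yaw_y 13.3 tilt [ 0.002  0.    -1.   ] q [-0.11  0.51  0.45  1.81 -0.28  0.88  0.7 ] F [-2.3  1.2 14.2] M [ 0.2   0.62 -0.03] w 0.453 gf 52.95579671859741
tool shift [-0.0002  0.0014  0.0003]
```

Emit:
servo_tool(
  motion=[
    [[0,0,-0.0007,0,0,-1,0.2],[0,0,-0.0007,0,0,-2,0.2],[0,0,-0.0007,0,0,-3,0.2],[0,0,-0.0007,0,0,-4,0.2],[0,0,-0.0007,0,0,-5,0.2],[0,0,-0.0007,0,0,-6,0.2],[0,0,-0.0007,0,0,-7,0.2],[0,0,-0.0007,0,0,-7,0.2]],
  ],
)

```text
t: 5.62
eef_pos: [0.5856, -0.194, 0.141]
tool_rot: [0.001, 0.356, 0.935, 0.0]
contact_force: [-3.2, 0.3, 12.3]
gripper_width: 0.454
grasp_force: 52.6
```

```bash
python3 -c "
from station import bot;from h import *
o=bot.get_obs();state(o,[.5875,-.1935,.1405])"
```

```text
t 5.62 p [ 0.5856 -0.194   0.141 ] yaw_y 48.3 tilt [ 0.001 -0.    -1.   ] q [-0.    0.49  0.3   1.8  -0.18  0.88  1.22] F [-3.2  0.3 12.3] M [-0.09  0.56 -0.08] w 0.454 gf 52.63060212135315
tool shift [-0.0011  0.0016  0.0005]
```

65° turned and still pressed, at 12 N. I'll continue another 20° to reach the stop and watch the moment.

Emit:
servo_tool(
  motion=[
    [[0,0,0,0,0,-1,0.2],[0,0,0,0,0,-2,0.2],[0,0,0,0,0,-3,0.2],[0,0,0,0,0,-4,0.2],[0,0,0,0,0,-4,0.2]],
  ],
)

```text
t: 6.03
eef_pos: [0.5855, -0.1943, 0.1411]
tool_rot: [0.001, 0.189, 0.982, 0.0]
contact_force: [-2.0, -0.7, 12.9]
gripper_width: 0.452
grasp_force: 52.7
```

```bash
python3 -c "
from station import bot;from h import *
o=bot.get_obs();state(o,[.5875,-.1935,.1405])
s=bot.read_camera('scene')
cv2.imwrite('pics/turned.png',cv2.resize(s['img'][150:250,105:205],(500,500),interpolation=2)[...,::-1])"
```

```text
t 6.03 p [ 0.5855 -0.1943  0.1411] yaw_y 68.2 tilt [ 0.001 -0.    -1.   ] q [ 0.06  0.48  0.21  1.79 -0.13  0.88  1.52] F [-2.  -0.7 12.9] M [-0.07  0.62 -0.44] w 0.452 gf 52.71260976791382
tool shift [-0.0015  0.0015  0.0006]
```

View pics/turned.png

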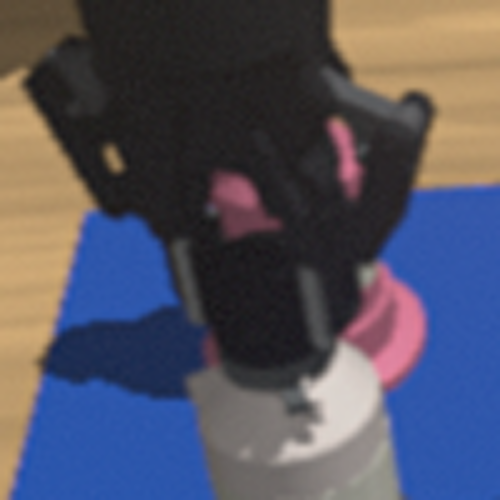

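The moment rose to -0.44 N m, so the collar is at its stop. The tab now shows at crop (300,395), beside the open rib. I'll nudge a few more degrees for certainty, then ease up, open and retreat.

Emit:
servo_tool(
  motion=[
    [[0,0,0,0,0,-0.6,0.2],[0,0,0,0,0,-0.6,0.2],[0,0,-0.004,0,0,-0.6,0.2],[0,0,-0.0075,0,0,-0.6,0.2],[0,0,-0.0075,0,0,-0.6,0.2],[0,0,-0.0075,0,0,-0.6,1],[0,0,-0.0075,0,0,-0.6,1],[0,0,-0.0075,0,0,-0.6,1],[0,0,-0.0075,0,0,-0.6,1],[0,0,-0.0075,0,0,-0.6,1],[0,0,-0.0075,0,0,-0.6,1],[0,0,-0.04,0,0,-0.6,1],[0,0,-0.08,0,0,-0.6,1],[0,0,-0.12,0,0,-0.6,1],[0,0,-0.14,0,0,-0.6,1],[0,0,-0.14,0,0,-0.6,1]],
  ],
)

```text
t: 7.42
eef_pos: [0.588, -0.1943, 0.2855]
tool_rot: [0.005, 0.164, 0.986, -0.0]
contact_force: [0.8, -0.2, 0.9]
gripper_width: 0.999
grasp_force: 0.0
```

```bash
python3 -c "
from station import bot;from h import *
o=bot.get_obs();state(o)
s=bot.read_camera('scene')
a=s['img'][150:250,105:205];b=s['img'][150:250,300:400]
cv2.imwrite('pics/after.png',np.hstack([cv2.resize(k,(400,400),interpolation=2) for k in(a,b)])[...,::-1])
for d in range(0,360,30):print(d,proj(s,[.5865+.0355*np.cos(np.radians(d)),-.1935+.0355*np.sin(np.radians(d)),.133]).round(0),end=' ')
"
```

```text
t 7.42 p [ 0.588  -0.1943  0.2855] yaw_y 71.1 tilt [ 0.01  -0.002 -1.   ] q [ 0.04  0.34  0.23  1.65 -0.08  1.15  1.53] F [ 0.8 -0.2  0.9] M [-0.03 -0.06  0.05] w 0.999 gf 0.0
0 [[158. 232.]] 30 [[169. 230.]] 60 [[177. 224.]] 90 [[180. 217.]] 120 [[178. 210.]] 150 [[171. 206.]] 180 [[161. 205.]] 210 [[151. 208.]] 240 [[143. 213.]] 270 [[139. 220.]] 300 [[141. 227.]] 330 [[148. 231.]]
```

View pics/after.png

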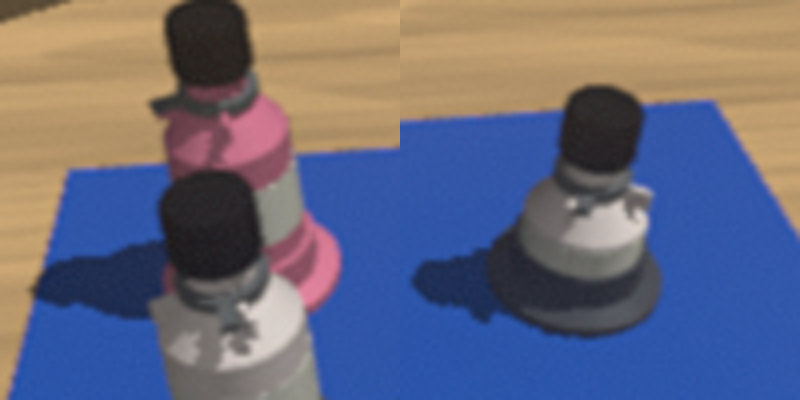

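After letting go, the tab is at scene pixel (164,230), about 65–69° round from the shut rib, which is now bare at (144,227). The stop moment was felt, the cap has sprung back up, and the short bottle was not touched. Handing in.

```bash
python3 -c "
from station import bot
print(bot.hand_in())"
```

```text
the job is handed in; nothing more can be done
None
```

The tall white bottle is open: its collar was turned to the stop with the tab at the open rib. The cap was released, the short bottle was left untouched, and the job was handed in at about 7.5 s.

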